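Tip the finished stool rails into the crate and scan the ticket

TASK

Lay all the stool rails from the bench in the tilt tray, then raise the red-handled edge of the tray until every rail has slid out into the blue crate, and lower the tray gently all the way down again without letting it drop. Then take the scanner, point its window squarely at the middle of the bar code on the job ticket from about 10 cm, hold it still there for two seconds, and stand it back upright in its dock. Leave the glue tin, tape and sanding block where they are.

Things in the scene. Friction and masses are not known exactly. Their poses are not given: they have to be found in the camera images.
- rail0: stool rail of pale wood, lying on the bench: block 66 long (its x) x 34 wide (its y) x 28 high (its z) mm, with a stub tenon on each end, 90 mm long over all (tenons 18 wide, 14 high, at mid height). Origin: centre of its underside. 50 to 100 g. Only four to six of the six rails are there; None means absent.
- rail1: stool rail of pale wood, lying on the bench: block 66 long (its x) x 34 wide (its y) x 28 high (its z) mm, with a stub tenon on each end, 90 mm long over all (tenons 18 wide, 14 high, at mid height). Origin: centre of its underside. 50 to 100 g. Only four to six of the six rails are there; None means absent.
- rail2: stool rail of pale wood, lying on the bench: block 66 long (its x) x 34 wide (its y) x 28 high (its z) mm, with a stub tenon on each end, 90 mm long over all (tenons 18 wide, 14 high, at mid height). Origin: centre of its underside. 50 to 100 g. Only four to six of the six rails are there; None means absent.
- rail3: stool rail of pale wood, lying on the bench: block 66 long (its x) x 34 wide (its y) x 28 high (its z) mm, with a stub tenon on each end, 90 mm long over all (tenons 18 wide, 14 high, at mid height). Origin: centre of its underside. 50 to 100 g. Only four to six of the six rails are there; None means absent.
- rail4: stool rail of pale wood, lying on the bench: block 66 long (its x) x 34 wide (its y) x 28 high (its z) mm, with a stub tenon on each end, 90 mm long over all (tenons 18 wide, 14 high, at mid height). Origin: centre of its underside. 50 to 100 g. Only four to six of the six rails are there; None means absent.
- rail5: stool rail of pale wood, lying on the bench: block 66 long (its x) x 34 wide (its y) x 28 high (its z) mm, with a stub tenon on each end, 90 mm long over all (tenons 18 wide, 14 high, at mid height). Origin: centre of its underside. 50 to 100 g. Only four to six of the six rails are there; None means absent.
- tray (a joint): angle of the tilt tray about its hinge, rad: 0 = down and level on its plywood stand, grows as the handle edge (towards the robot) is lifted, stop at 1.0. Nothing holds the tray up: let go, it falls. Lifting it loaded takes under 10 N at the handle. Rails on its slick bare steel floor start to slide at about 0.25 to 0.4 rad and drop off the open hinge edge into the crate within about 2 s at 0.6 to 0.7 rad.
- tray_floor (a point): centre of the tray's floor (upper face); turns with the tray: x points across the tray from the handle edge to the hinge edge, y along the hinge, z out of the floor. Inside 240 mm in x, 260 mm in y; green walls 30 mm high, 6 mm thick on both sides and the handle edge; the hinge edge (+x) is open. The floor is 120 mm above the bench when down.
- tray_handle (a point): middle of the tray's red handle: round bar 16 mm thick, 140 mm long, parallel to the hinge, 55 mm outside the tray's handle edge, held by two arms 65 mm either side of its middle; 132 mm above the bench when down, free space below it, so it can be pinched from above. Turns with the tray: axes as tray_floor.
- tray_hinge (a point): middle of the hinge line, at the tray's open far edge, level with the tray floor; fixed to the stand; y runs along the hinge, x points away from the tray over the crate.
- crate_edge (a point): foot of the near wall (outer face, middle, bench level) of the blue crate standing on the bench below the tray's open edge, fixed: 300 (x) x 310 (y) mm outside, walls 8 mm thick and 128 mm high, the wall next to the tray only 78 mm high; floor 8 mm thick; inside, a slick steel chute slopes from the near wall's top down to 110 mm from the near wall. x points away from the tray through the crate, which lies at x 0 to 300, y -155 to 155 mm from this point.
- scanner: stick scanner, standing window-down in its dock: yellow head 46 x 46 x 34 mm at the foot, black square grip 30 x 30 mm from 34 to 120 mm height, flat yellow cap 26 x 26 mm on top, ending at 124 mm. 160 g. Origin: centre of the underside of the head; z points up the grip; it reads straight along its -z.
- scan_window (a point): the scanner's reading window, in the middle of the underside of its head; axes as scanner. It reads a label 40 to 150 mm in front of it.
- dock: black scanner dock, open-topped square cup 72 x 72 mm outside, 64 mm inside, 35 mm high, fixed to the bench; the scanner stands on its floor, 4 to 5 mm above the bench. Origin: centre of its underside; x, y along its sides.
- label: white job ticket with a black bar code, 76 x 66 mm, on a board 100 x 90 mm on a small plywood easel, fixed to the bench. Origin: centre of the ticket's face, 56 mm above the bench; z points straight out of the face, leaning 30 degrees from the vertical, roughly towards the robot.
- gluetin: glue tin, red label, 80 mm across, 110 mm high; leave alone. Origin: centre of its underside.
- tape: roll of yellow tape lying flat, 80 mm across, 30 mm high; leave alone. Origin: centre of its underside.
- sander: cork sanding block with a dark wooden grip, 100 x 60 x 44 mm; leave alone. Origin: centre of its underside.
Not all that is in view belongs to the job. Leave any orange or yellow look-alike of the rail1 alone.

How it is judged:
By the outcome, as a careful person would: the job done as asked, in the order asked, and still so for the second after the job is handed in, with the robot touching nothing.
Of rail0, rail1, rail2, rail3, rail4, rail5 only 4 to 6 are there at a start; the rules pass over those that are not, and their reading is None.
At some moment in a run one of rail0, rail1, rail2, rail3, rail4, rail5 may be knocked a few centimetres aside while the robot is not near it.
It also fails if it takes over 210 s, if anything falls off the work surface, if the arm or the gripper's body presses on something with over 40 N, if the wrist force passes 120 N, or if a joint passes its speed limit or range.

ROBOT

A 6-joint arm with a two-finger parallel gripper is mounted at the origin on the work surface. World frame = base frame: x ahead of the robot, y to its left, z up, the work surface at z = 0. Lengths are in m, angles in rad, forces in N, time in s.
With the tool pointing down it reaches from about 0.35 to 1 m from the base axis. Payload 7.1 kg.
Tool frame: the origin (TCP) lies midway between the tips of the shut fingers; the grasp point (between the pads) lies 19 mm behind it (arm.pinch_z is the z of the grasp point in the tool frame, in m); z points along the fingers, y is the line along which they close (so a half turn about z gives the same grasp; the last joint's range is limited). The gripper opens to 85 mm and grips with 20 to 120 N. Pads are 22 mm wide; open, the fingers measure 114 mm over their backs; the gripper's body (76 mm by 85 mm) begins 54 mm behind the grasp point. The pads swing forward as they close: fully open they stand 13 mm farther back than shut.
Start: joints at [-1.256, 0.423, 1.63, -0, 1.089, -0.019], TCP at [0.205, -0.59, 0.231] pointing down, gripper open.
Joint ranges: [-3, 3], [-0.9, 2.11], [0.09, 2.58], [-1.31, 4.45], [0.11, 2.69], [-2.54, 2.54]. Speed limits (rad/s): [2.39, 2.39, 3.01, 3.14, 3.14, 3.14].

INTERFACE

Orientations are given as a rotation vector (axis times angle).
In Python, from station import arm gives the robot as it stands. Calls block until the motion is done:
- arm.reach(position, orientation): joint-space move of the TCP to a pose.
- arm.movel(position, rot=None, velocity=0.15, f_stop=None): straight line of the TCP; rot=None keeps the orientation; velocity is the mean speed in m/s. With f_stop (N) it stops when the force on the tool has changed by that much, and returns True; else False.
- arm.set_joints(angles): joint-space move.
- arm.move_gripper(opening, newtons=None): finger opening in m; newtons is the grip in N (None keeps the last); returns when the fingers have stopped.
- arm.sleep(seconds).
- arm.ik(position, orientation): joint angles nearest the present ones, or None.
- arm.grab_frame(name): name is "side" or "top"; returns a dict with "pixels" (420x560x3 uint8, red, green, blue), "vertical_fov" (degrees; the focal length in pixels is half the picture's height over the tangent of half this angle, whatever the lens; pixels are square), "cx", "cy" (the principal point, pixels), "R" (3x3) and "t" (3): a world point X has camera coordinates R X + t. Camera axes: x right, y down, z forward; pixel columns grow to the right and rows downward; lengths in m; the calibration is good to about 2 mm. A picture is of the moment at which its call begins. There is no depth.
A pose or a line that the arm cannot do raises arm.MotionError and nothing moves.
- arm.finish_job(): hands the job in; it is judged then, once.
Readings, each from a call of its own:
- arm.get_time(): time.
- arm.get_qpos(): joint angles.
- arm.get_qd(): joint speeds.
- arm.get_joint_torque(): joint torques, N m.
- arm.get_tool_pos(): TCP position.
- arm.get_eef_rot(): TCP orientation.
- arm.get_force(): force on the tool from outside, world axes, zero at the start.
- arm.get_moment(): the same for the moment, N m.
- arm.get_gripper_width(): finger opening in m.
- arm.get_grasp_force(): force on a finger pad.
Only numpy, scipy, OpenCV 4.12 (cv2) and the standard library are available. Lean on these libraries where they do the work, as an engineer would, in place of code of your own. Each camera call takes 0.05 s, during which the arm holds its last target. There are 200 camera calls.

## Working session

There is one attempt and no reset: what is moved stays moved. The work goes in short steps, each a Python script; the robot and the scene stay as the last script left them, time stands still between calls to the robot, and variables do not carry over. Pictures are saved under pics/ and viewed, at most 14 in all, crops included, and the job is handed in when it is done.

```bash
ls; mkdir -p pics
python3 - <<'E'
from station import arm
import cv2,numpy as np
for n in("top","side"):
    f=arm.grab_frame(n); cv2.imwrite(f"pics/{n}0.png",f["pixels"][:,:,::-1])
    R=np.array(f["R"]);print(n,f["vertical_fov"],f["cx"],f["cy"],R.round(3).tolist(),(-R.T@f["t"]).round(3))
print(arm.get_time(),arm.pinch_z,arm.get_eef_rot())
E
```

```text
pics
top 49.82550359511364 276.4110858008497 208.532144486893 [[0.02, -1.0, 0.002], [-0.994, -0.02, -0.103], [0.103, 0.001, -0.995]] [0.353 0.065 1.546]
side 56.50205608004389 271.20171270719067 208.99305761947164 [[-0.76, -0.649, -0.019], [-0.442, 0.539, -0.717], [0.476, -0.537, -0.697]] [-0.031  0.639  0.868]
0.1 -0.0187 [-3.09652159e+00 -5.21673885e-01  3.55946275e-04]
```

View pics/top0.png

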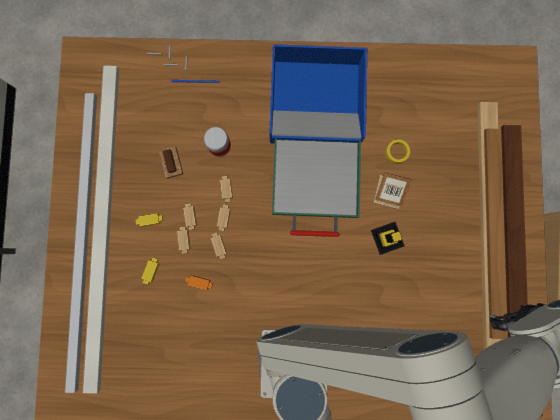

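View pics/side0.png

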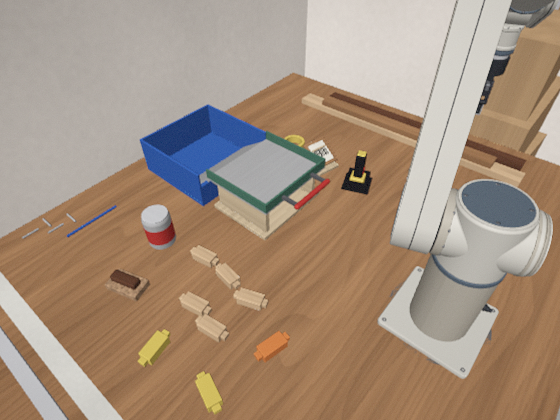

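The top view shows five pale rails at about (226,188), (190,216), (223,217), (183,240) and (218,245). There are three look-alikes: yellow at (149,220) and (150,271), orange at (199,283). Only the pale wood ones fit the description. The tray handle is at (315,233), the scanner and dock at (388,238), and the ticket at (393,190). The side view shows the same five rails, at about (205,256), (228,275), (195,304), (250,299) and (212,328).

```bash
cat > h.py <<'E'
from station import arm
import cv2,numpy as np
from scipy.spatial.transform import Rotation as Rot
def cam(n):
    f=arm.grab_frame(n); f["R"]=np.array(f["R"]);f["t"]=np.array(f["t"]);f["f"]=210/np.tan(np.radians(f["vertical_fov"]/2));f["hsv"]=cv2.cvtColor(f["pixels"],cv2.COLOR_RGB2HSV);return f
def ray(f,p):
    d=f["R"].T@np.array([(p[0]-f["cx"])/f["f"],(p[1]-f["cy"])/f["f"],1]);return -f["R"].T@f["t"],d/np.linalg.norm(d)
def onz(f,p,z):
    o,d=ray(f,p);return o+d*(z-o[2])/d[2]
def proj(f,X):
    c=f["R"]@np.array(X)+f["t"];return np.array([f["cx"]+f["f"]*c[0]/c[2],f["cy"]+f["f"]*c[1]/c[2]])
def tri(f,p,g,q):
    a,u=ray(f,p);b,v=ray(g,q);s=np.linalg.lstsq(np.c_[u,-v],b-a,rcond=None)[0]
    A,B=a+u*s[0],b+v*s[1];return (A+B)/2,np.linalg.norm(A-B)
def blobs(f,lo,hi,amin=30,roi=None):
    m=cv2.inRange(f["hsv"],np.array(lo),np.array(hi))
    if roi: k=np.zeros_like(m);x0,y0,x1,y1=roi;k[y0:y1,x0:x1]=255;m&=k
    n,l,s,c=cv2.connectedComponentsWithStats(m)
    return [(c[i],s[i,4],cv2.minAreaRect(np.argwhere(l==i)[:,::-1].astype(np.float32)),l==i) for i in range(1,n) if s[i,4]>=amin]
E
python3 - <<'E'
from h import *
t,s=cam("top"),cam("side")
for p in((226,188),(190,216),(183,240),(205,200),(149,220),(199,283)):print(p,t["hsv"][p[1],p[0]])
for p in((205,254),(250,297),(230,300),(205,260)):print("s",p,s["hsv"][p[1],p[0]])
for x in (388,238),(390,232),(385,240),(393,190),(315,233):print(t["hsv"][x[1],x[0]])
c=cv2.resize(t["pixels"][175:295,130:250],(480,480),interpolation=cv2.INTER_CUBIC)
d=cv2.resize(t["pixels"][170:250,280:420],(560,320),interpolation=cv2.INTER_CUBIC)
cv2.imwrite("pics/c1.png",c[:,:,::-1])
d2=cv2.resize(s["pixels"][125:225,280:380],(480,480),interpolation=cv2.INTER_CUBIC)
o=np.zeros((600,800,3),np.uint8);o[:320,:560]=d;o[320:600,:280]=cv2.resize(d2,(280,280))
o[320:600,300:700]=cv2.resize(s["pixels"][235:345,170:330],(400,280));cv2.imwrite("pics/c2.png",o[:,:,::-1])
E
```

```text
(226, 188) [ 17 101 171]
(190, 216) [ 17 104 164]
(183, 240) [ 17 102 173]
(205, 200) [ 15 147 132]
(149, 220) [ 26 187 183]
(199, 283) [ 14 201 184]
s (205, 254) [ 17  79 203]
s (250, 297) [ 17  82 203]
s (230, 300) [ 14 119 169]
s (205, 260) [ 17  78 206]
[60 18 14]
[ 25 193 173]
[ 25 185 179]
[ 26  30 119]
[  0 205 157]
```

View pics/c1.png

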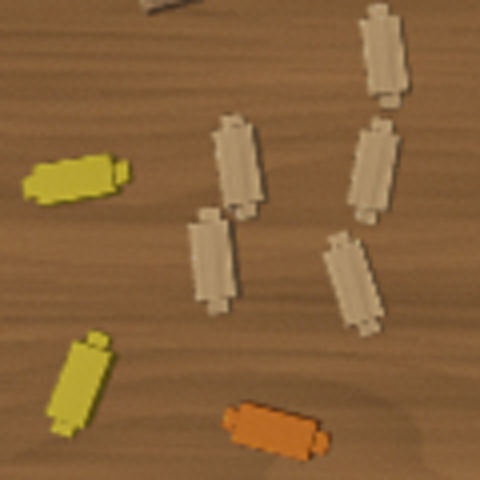

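View pics/c2.png

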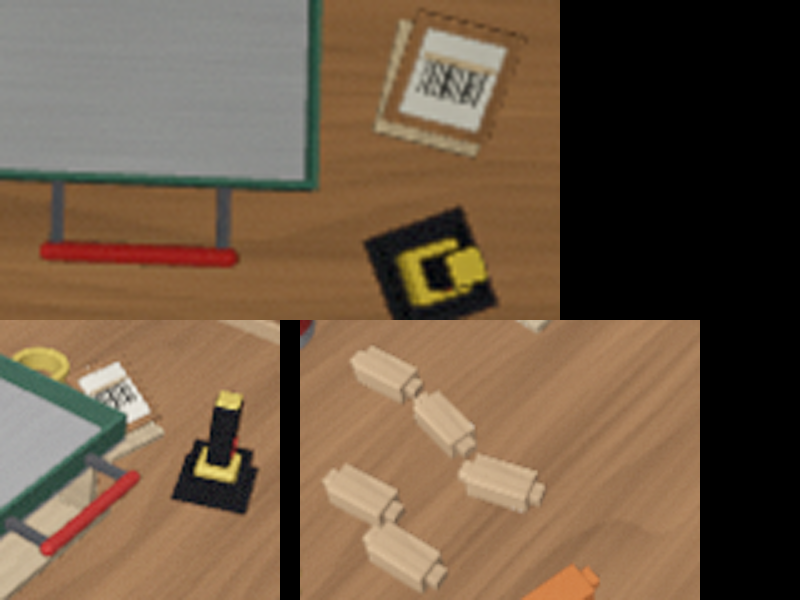

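The enlarged crop confirms it: five pale rails, with the two yellow and one orange as look-alikes. The ticket, scanner and red handle are all clear.

```bash
cat >> h.py <<'E'
def rails(f,roi=(100,150,262,300)):
    out=[]
    for c,a,r,m in blobs(f,(12,55,125),(22,122,255),120,roi):
        (w,h)=r[1]; b=cv2.boxPoints(r); e=b[1]-b[0] if np.linalg.norm(b[1]-b[0])>np.linalg.norm(b[2]-b[1]) else b[2]-b[1]
        p=np.array(r[0]);z=.015
        P=onz(f,p,z);Q=onz(f,p+e/2,z)-onz(f,p-e/2,z);yaw=(np.arctan2(Q[1],Q[0])+np.pi/2)%np.pi-np.pi/2
        out.append((c,a,np.array(r[0]),max(w,h),min(w,h),P,yaw,np.linalg.norm(Q)))
    return out
E
python3 - <<'E'
from h import *
np.set_printoptions(precision=4,suppress=True)
t,s=cam("top"),cam("side")
A=rails(t)
B=[b for b in blobs(s,(12,40,150),(22,105,255),150,(150,235,330,360))]
for b in B:print("side",b[0],b[1])
for a in A:
    best=sorted([(tri(t,a[2],s,b[2][0]),b) for b in B],key=lambda k:k[0][1]+10*abs(k[0][0][2]-.014))[0]
    print("rail px",a[0],a[1],a[2],a[3:5],"P",a[5][:2],"yaw",a[6],"L",a[7],"tri",best[0])
# handle, cap, label
hr=[b for b in blobs(t,(0,150,80),(6,255,255),60,(270,220,360,245))]+[b for b in blobs(t,(174,150,80),(180,255,255),60,(270,220,360,245))]
hs=[b for b in blobs(s,(0,150,80),(6,255,255),60,(280,170,340,215))]+[b for b in blobs(s,(174,150,80),(180,255,255),60,(280,170,340,215))]
for b in hr+hs:print("handle",b[0],b[1],b[2])
print("handle tri",tri(t,hr[0][2][0],s,hs[0][2][0]))
for p in hr[0][2:3]:
    bx=cv2.boxPoints(p);print([onz(t,q,.132).round(4) for q in bx])
for f,roi in((t,(370,215,410,260)),(s,(335,140,385,200))):
    for b in blobs(f,(20,120,90),(32,255,255),5,roi):print("yellow",b[0],b[1],b[2])
    for b in blobs(f,(0,0,0),(180,255,45),40,roi):print("dock",b[0],b[1],b[2])
for f,roi in((t,(365,165,420,215)),(s,(300,130,350,180))):
    for b in blobs(f,(0,0,150),(180,60,255),30,roi):print("white",b[0],b[1],b[2])
for b in blobs(t,(65,60,30),(95,255,255),30,(260,120,370,225)):print("green",b[0],b[1],b[2])
E
```

```text
side [215.6605 265.6778] 810
side [249.8152 298.5314] 525
side [203.0347 316.0838] 1038
rail px [170.388 164.071] 183 [170.0365 161.9916] (27.432861328125, 16.714557647705078) P [0.6656 0.4352] yaw 0.2663434009721932 L 0.0963140486609961 tri (array([ 0.5872,  0.3929, -0.0704]), np.float64(0.21955023933642512))
rail px [225.4756 188.3556] 225 [225.5 188.5] (25.810640335083008, 10.028338432312012) P [0.5775 0.2416] yaw 0.1949495602827045 L 0.08926444842982358 tri (array([ 0.5699,  0.2345, -0.0317]), np.float64(0.03752141274167944))
rail px [188.9214 216.1878] 229 [188.7298 216.3784] (25.646240234375, 10.192737579345703) P [0.4793 0.3634] yaw 0.20408179670030702 L 0.08770143236668941 tri (array([ 0.4742,  0.3649, -0.0393]), np.float64(0.025872644513545352))
rail px [222.7826 217.2   ] 230 [222.7702 217.1359] (26.299510955810547, 9.78990650177002) P [0.4791 0.2478] yaw -0.1420179103835073 L 0.08943054454828046 tri (array([0.4866, 0.2538, 0.0533]), np.float64(0.02974439013870153))
rail px [182.4828 239.6767] 232 [182.2921 239.9208] (26.169479370117188, 10.348386764526367) P [0.3991 0.382 
[... 1371 characters left out ...]
.6339] 112 ((357.23529052734375, 176.558837890625), (15.279744148254395, 10.671567916870117), 14.03624439239502)
dock [357.2451 177.8118] 510 ((358.76409912109375, 174.07545471191406), (25.68642234802246, 36.26318359375), 15.945395469665527)
white [392.4618 189.6109] 275 ((392.6500549316406, 189.54998779296875), (19.922346115112305, 22.76839828491211), 18.43494987487793)
white [321.1081 149.5946] 222 ((320.15386962890625, 151.73072814941406), (23.574758529663086, 16.086305618286133), 56.3099365234375)
white [304.9186 165.0465] 172 ((307.5, 165.5), (15.0, 19.0), 0.0)
green [325.216  191.1549] 426 ((316.4853515625, 177.41018676757812), (86.44488525390625, 75.88018798828125), 2.045408248901367)
```

The isolated rail triangulates to mid-height z=0.012 (expected 0.014), and the handle to z=0.127 (expected 0.132), 0.43 m ahead. Rail lengths come out at 88–89 mm against 90. The first blob is the sanding block, so I exclude it. Next I check the tray position and move the first rail.

```bash
cat >> h.py <<'E'
np.set_printoptions(precision=4,suppress=True)
TY=-0.018; H=np.array([.4255,-.0525]); EX=np.array([np.cos(TY),np.sin(TY)]);EY=np.array([-np.sin(TY),np.cos(TY)])
C=H+EX*(.055+.003+.120)
def down(yaw): return (Rot.from_euler("z",yaw)*Rot.from_euler("x",np.pi)).as_rotvec()
def rv_best(p,yaw):
    c=[]
    for y in (yaw,yaw+np.pi):
        q=arm.ik(p,down(y))
        if q is not None:c.append((abs(q[5]),y))
    return min(c)[1]
def cands():
    return [a for a in rails(cam("top")) if a[4]<13 and .08<a[7]<.1]
def pick_place(a,slot):
    P,yaw=a[5],a[6];T=C+EX*slot[0]+EY*slot[1]
    up=[P[0],P[1],.25];y=rv_best(up,yaw);arm.reach(up,down(y));arm.move_gripper(.056,40)
    arm.movel([P[0],P[1],.05],velocity=.25)
    hit=arm.movel([P[0],P[1],.003],velocity=.08,f_stop=12)
    arm.move_gripper(.0,40);w=arm.get_gripper_width()
    print("pick",P[:2],yaw,"hit",hit,"w",w,arm.get_grasp_force(),arm.get_tool_pos()[2])
    if not .028<w<.04: raise SystemExit("bad grip")
    arm.movel(up,velocity=.25)
    y2=rv_best([T[0],T[1],.25],TY); arm.reach([T[0],T[1],.25],down(y2))
    arm.movel([T[0],T[1],.15],velocity=.2)
    hit=arm.movel([T[0],T[1],.118],velocity=.04,f_stop=4)
    print("put",hit,arm.get_tool_pos(),arm.get_gripper_width())
    arm.move_gripper(.054);arm.movel([T[0],T[1],.25],velocity=.25);print("t",arm.get_time())
SLOTS=[(50,-80),(50,0),(50,80),(-55,-80),(-55,0),(-55,80)];SLOTS=[(x/1e3,y/1e3) for x,y in SLOTS]
E
python3 - <<'E'
from h import *
t=cam("top")
b=blobs(t,(65,60,30),(95,255,255),300,(260,120,370,225))[0]
print("green",[onz(t,q,.15) for q in cv2.boxPoints(b[2])],"C",C)
A=sorted(cands(),key=lambda a:a[5][0]);print([a[5][:2] for a in A])
pick_place(A[-1],SLOTS[0])
f=cam("top");cv2.imwrite("pics/t1.png",f["pixels"][:,:,::-1])
E
```

```text
green [array([0.4815, 0.0797, 0.15  ]), array([0.7218, 0.0762, 0.15  ]), array([ 0.7175, -0.1964,  0.15  ]), array([ 0.4773, -0.1882,  0.15  ])] C [ 0.6035 -0.0557]
[array([0.3824, 0.2618]), array([0.3991, 0.382 ]), array([0.4791, 0.2479]), array([0.4803, 0.3631]), array([0.5775, 0.2416])]
pick [0.5775 0.2416] 0.1949495602827045 hit False w 0.03327199278427171 40.008827447891235 0.003717183194308204
put True [ 0.6519 -0.1365  0.1234] 0.033375048314054245
t 11.775
```

The first rail seated. Contact came at TCP z=0.1234 against 0.0037 when picked, so the floor is at 0.120 as described. Continuing with the rest.

Run:
```python
from h import *
for i in range(1,6):
    A=sorted(cands(),key=lambda a:a[5][0]);print(len(A),[a[5][:2].round(3) for a in A])
    if not A:break
    pick_place(A[-1],SLOTS[i])
H0=[C[0]-.1,C[1]+.2,.35]
f=cam("top");g=cam("side");o=np.hstack([f["pixels"][:300,100:450],g["pixels"][60:360,130:480]]);cv2.imwrite("pics/t2.png",o[:,:,::-1])
```

```text
4 [array([0.382, 0.262]), array([0.399, 0.381]), array([0.479, 0.248]), array([0.479, 0.363])]
pick [0.4793 0.3634] 0.20408179670030702 hit False w 0.03289483521779394 41.455678939819336 0.0036402894493117073
put True [ 0.6532 -0.0566  0.1234] 0.033100658346422535
t 21.9167
3 [array([0.382, 0.262]), array([0.391, 0.406]), array([0.479, 0.248])]
pick [0.4791 0.2479] -0.1324793763807861 hit False w 0.03334228537611231 40.70998549461365 0.003567311336729294
put True [0.6546 0.0233 0.1234] 0.03315210707750915
t 30.8333
2 [array([0.382, 0.262]), array([0.391, 0.405])]
pick [0.3911 0.4052] 0.1427986058267674 hit False w 0.033264942823067065 41.12115025520325 0.0035959683813173125
put True [ 0.5468 -0.1347  0.1236] 0.033312910612342435
t 40.2583
1 [array([0.382, 0.262])]
pick [0.3824 0.2618] 0.354774798781353 hit False w 0.03325423496923973 40.46630859375 0.0036169898278176973
put True [ 0.5481 -0.0547  0.1236] 0.033384964543152824
t 50.6333
0 []
```

View pics/t2.png

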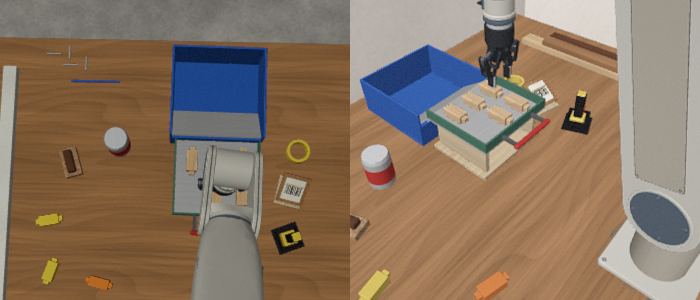

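The side view shows all five rails in the tray; the top view is partly hidden by the arm. The knocked rail (the one that moved to y=0.405) was caught. Next I check the lift arc and pinch the handle.

```bash
cat >> h.py <<'E'
HG=np.r_[H+EX*.298,.120]; P0=np.r_[H,.113]
def arc(th,flip=0,k=1.0):
    ax=np.r_[EY,0]; Q=Rot.from_rotvec(ax*th); g=np.r_[H,.132]
    gp=HG+Q.apply(g-HG); Rt=Rot.from_rotvec(ax*th*k)*Rot.from_rotvec(down(TY+np.pi/2+flip*np.pi))
    return gp-Rt.apply([0,0,.132-P0[2]])*-1, Rt.as_rotvec()
E
python3 - <<'E'
from h import *
for k in(1,.5,0):
  for fl in(0,1):
    print(k,fl,[None if (q:=arm.ik(*arc(th,fl,k))) is None else np.round(q,2) for th in(0,.35,.7)])
print(arc(0),arc(.65))
E
```

```text
1 0 [array([-0.15,  0.34,  2.13, -0.  ,  0.67, -0.13]), array([-0.12,  0.35,  1.83, -0.04,  1.31, -0.09]), array([-0.1 ,  0.51,  1.48, -0.06,  1.85, -0.08])]
1 1 [None, None, None]
0.5 0 [array([-0.15,  0.34,  2.13, -0.  ,  0.67, -0.13]), array([-0.13,  0.27,  1.92, -0.02,  1.13, -0.1 ]), array([-0.11,  0.33,  1.63, -0.03,  1.52, -0.09])]
0.5 1 [None, None, None]
0 0 [array([-0.15,  0.34,  2.13, -0.  ,  0.67, -0.13]), array([-0.14,  0.19,  2.02, -0.  ,  0.94, -0.13]), array([-0.13,  0.16,  1.82, -0.  ,  1.16, -0.11])]
0 1 [None, None, None]
(array([ 0.4255, -0.0525,  0.113 ]), array([2.2413, 2.2014, 0.    ])) (array([ 0.482 , -0.0535,  0.2948]), array([-1.8622, -1.829 ,  0.6163]))
```

Run:
```python
from h import *
p,r=arc(0)
arm.reach([p[0],p[1],.25],r);arm.move_gripper(.05,50)
arm.movel([p[0],p[1],.15],velocity=.2);print("hit",arm.movel(p,velocity=.06,f_stop=10))
f0=np.array(arm.get_force());arm.move_gripper(0,50)
print("w",arm.get_gripper_width(),arm.get_grasp_force(),np.array(arm.get_force())-f0)
if .012<arm.get_gripper_width()<.022:
    for th in np.arange(.065,.67,.065):
        arm.movel(*arc(th),velocity=.09);print(round(th,3),np.array(arm.get_force())-f0,arm.get_gripper_width())
    arm.sleep(2)
    f=cam("top");g=cam("side");o=np.hstack([f["pixels"][:300,150:500],g["pixels"][60:360,130:480]]);cv2.imwrite("pics/t3.png",o[:,:,::-1])
print(arm.get_time(),arm.get_tool_pos())
```

```text
hit False
w 0.014477381670849635 48.69303524494171 [-2.9594 -1.2266  6.2137]
0.065 [ 0.0345 -0.4922 -3.228 ] 0.014260604680624034
0.13 [-1.2202 -1.0674 -3.7097] 0.014452893805952615
0.195 [-1.4989 -0.465  -3.0056] 0.014261057821336139
0.26 [-1.8439 -0.9835 -3.3279] 0.014586953463866825
0.325 [-0.7227 -0.5519 -3.8426] 0.014445077903388826
0.39 [-1.0412 -0.8411 -3.6261] 0.014591704897166685
0.455 [-0.9736  0.0137 -4.3239] 0.01407239161327346
0.52 [-0.9396 -0.52   -2.9459] 0.01436693171902054
0.585 [ 0.4951 -0.1962 -4.7788] 0.014396327328180586
0.65 [ 2.6861 -1.0672 -5.3536] 0.014090827181413136
60.025 [ 0.4822 -0.0535  0.2942]
```

View pics/t3.png

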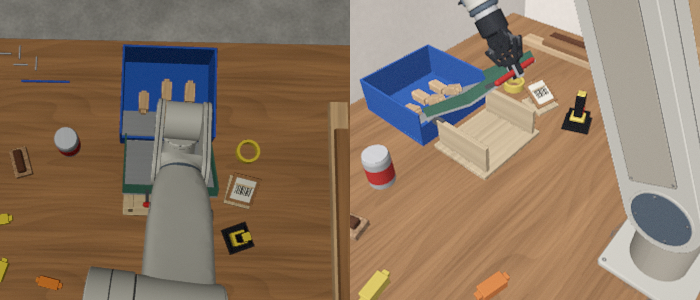

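Three rails show in the crate in the top view at about (143,102), (166,92) and (190,92); the arm hides the rest. The tray is clear on its visible left half. I'll wait a little, tilt slightly more and recount in the side view.

Run:
```python
from h import *
for th in(.69,.73):arm.movel(*arc(th),velocity=.06)
arm.sleep(1.5)
f=cam("top");g=cam("side")
a=cv2.resize(g["pixels"][90:210,130:340],(800,457),interpolation=cv2.INTER_CUBIC);b=f["pixels"][30:173,250:390]
a[300:443,0:140]=b
cv2.imwrite("pics/t4.png",a[:,:,::-1]);print(arm.get_force(),arm.get_time())
```

```text
[ 7.6181  0.7296 -9.6372] 62.325
```

View pics/t4.png

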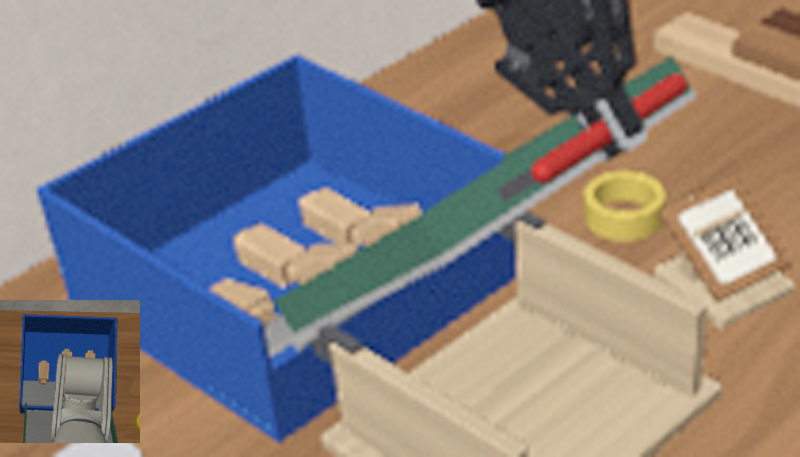

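The side view shows five rail bodies in the crate area: three in front and two lying behind them at about (320,262) and (390,220) in the crop. I'll check those two by ray before lowering.

Run:
```python
from h import *
g=cam("side")
for p in((320,262),(390,220)):
    q=np.array([130+p[0]/3.81,90+p[1]/3.81]);print([onz(g,q,z) for z in(.03,.06,.1)])
print("hinge",HG)
f0=np.array(arm.get_force())
for th in list(np.arange(.67,.05,-.0625))+[.05,.02]:
    if arm.movel(*arc(th),velocity=.07,f_stop=25):print("stop",th,arm.get_force());break
else:
    print("end",arm.movel(*arc(-.008),velocity=.02,f_stop=8),arm.get_tool_pos(),arm.get_force())
print(arm.get_time(),arm.get_gripper_width())
```

```text
[array([ 0.8653, -0.0732,  0.03  ]), array([ 0.8332, -0.0477,  0.06  ]), array([ 0.7904, -0.0137,  0.1   ])]
[array([ 0.8616, -0.1626,  0.03  ]), array([ 0.8296, -0.1339,  0.06  ]), array([ 0.787 , -0.0957,  0.1   ])]
hinge [ 0.7235 -0.0579  0.12  ]
end True [ 0.4254 -0.0525  0.1134] [0.2498 0.4471 5.0471]
67.55 0.014057599192558971
```

Run:
```python
from h import *
arm.move_gripper(.05);p=arm.get_tool_pos();arm.movel([p[0],p[1],.25],velocity=.2)
arm.reach([.45,.2,.35],down(.3))
f=cam("top");g=cam("side")
o=np.zeros((600,800,3),np.uint8);o[:,:300]=cv2.resize(f["pixels"][30:250,260:370],(300,600));o[:420,300:800]=g["pixels"][:,:500]
cv2.imwrite("pics/t5.png",o[:,:,::-1])
cv2.imwrite("pics/full.png",f["pixels"][:,:,::-1])
S=[b for b in blobs(f,(0,0,150),(180,60,255),30,(365,165,420,215))]
for b in S:print("white top",b[0],b[1],cv2.boxPoints(b[2]))
for b in blobs(f,(0,150,80),(6,255,255),60,(270,220,360,245)):print("handle",b[0])
for F,roi in((f,(370,215,415,260)),(g,(335,140,385,200))):
    m=cv2.inRange(F["hsv"],np.array((20,100,80)),np.array((35,255,255)))
    x0,y0,x1,y1=roi;print("\n".join("".join(".#"[v>0] for v in r) for r in m[y0:y1,x0:x1]))
```

```text
white top [392.5224 189.5933] 268 [[379.6    197.2   ]
 [386.8    175.6   ]
 [405.7001 181.9   ]
 [398.5001 203.5   ]]
handle [314.7555 233.1397]Traceback (most recent call last):
  File "<stdin>", line 13, in <module>
  File "<stdin>", line 13, in <genexpr>
  File "<stdin>", line 13, in <genexpr>
TypeError: string indices must be integers, not 'numpy.bool'
```

View pics/t5.png

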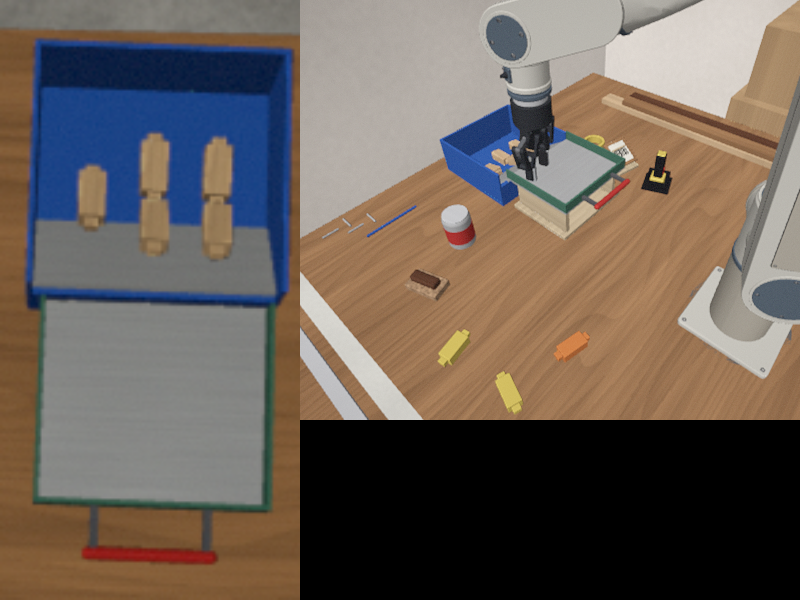

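All five rails are in the crate, and the tray is empty and down. Next I measure the scanner cap, the dock and the ticket corners from both views.

Run:
```python
from h import *
f=cam("top");g=cam("side")
def up(F,roi,k=8):
    x0,y0,x1,y1=roi;return cv2.cvtColor(cv2.resize(F["pixels"][y0:y1,x0:x1],None,fx=k,fy=k,interpolation=cv2.INTER_CUBIC),cv2.COLOR_RGB2HSV)
def un(p,roi,k=8): return (np.array(p)+.5)/k-.5+np.array(roi[:2])
def quad(F,roi,lo,hi):
    m=cv2.inRange(up(F,roi),np.array(lo),np.array(hi));cs=cv2.findContours(m,cv2.RETR_EXTERNAL,cv2.CHAIN_APPROX_NONE)[0]
    c=max(cs,key=cv2.contourArea);q=cv2.approxPolyN(cv2.convexHull(c),4,ensure_convex=True)[0];return un(q,roi),cv2.contourArea(c)/64
rt,rs=(365,165,420,215),(309,132,350,172)
a,A=quad(f,rt,(0,0,130),(180,75,255));b,B=quad(g,rs,(0,0,165),(180,75,255))
print(a,A,b,B)
from itertools import permutations
best=min(((sum(tri(f,a[i],g,b[(s+d*i)%4])[1] for i in range(4)),s,d) for s in range(4) for d in(1,-1)))
W=np.array([tri(f,a[i],g,b[(best[1]+best[2]*i)%4])[0] for i in range(4)]);print(best,W)
ctr=W.mean(0);u=(W[1]+W[2]-W[0]-W[3])/2;v=(W[2]+W[3]-W[1]-W[0])/2;n=np.cross(u,v);n/=np.linalg.norm(n);n*=np.sign(n[2])
print("label",ctr,np.linalg.norm(u),np.linalg.norm(v),"n",n,"tilt",np.degrees(np.arccos(n[2])),"az",np.arctan2(n[1],n[0]))
rd=(365,212,418,265)
d,D=quad(f,rd,(0,0,0),(180,255,50));print("dock",D,[onz(f,p,.035) for p in d])
D4=np.array([onz(f,p,.035) for p in d]);print(D4.mean(0),[np.linalg.norm(D4[i]-D4[i-1]) for i in range(4)],[np.degrees(np.arctan2(*(D4[i]-D4[i-1])[[1,0]])) for i in range(4)])
im=np.zeros((480,800,3),np.uint8)
im[:424,:424]=cv2.resize(f["pixels"][212:265,365:418],(424,424),interpolation=cv2.INTER_CUBIC)
im[:480,430:790]=cv2.resize(g["pixels"][140:200,335:380],(360,480),interpolation=cv2.INTER_CUBIC)
cv2.imwrite("pics/sc.png",im[:,:,::-1])
```

```text
[[406.6875 181.5625]
 [398.8125 202.8125]
 [378.8125 197.5625]
 [386.3125 176.3125]] 451.421875 [[334.3125 157.4375]
 [325.5625 161.6875]
 [304.0625 146.8125]
 [321.9375 138.8125]] 206.4375
(np.float64(0.032851058638856366), 3, 1) [[ 0.6041 -0.3611  0.0738]
 [ 0.5377 -0.3464  0.0314]
 [ 0.5431 -0.2801  0.0503]
 [ 0.6256 -0.2928  0.067 ]]
label [ 0.5776 -0.3201  0.0556] 0.08127330674176492 0.06889259350577961 n [-0.3703 -0.0088  0.9289] tilt 21.74172522914016 az -3.11784067117702
dock 369.2109375 [array([ 0.3947, -0.3607,  0.035 ]), array([ 0.364 , -0.2798,  0.035 ]), array([ 0.4445, -0.2495,  0.035 ]), array([ 0.4751, -0.3308,  0.035 ])]
[ 0.4196 -0.3052  0.035 ] [np.float64(0.0857738223318293), np.float64(0.0865218569617367), np.float64(0.08598459429824577), np.float64(0.0868515678748937)] [np.float64(-159.63228940360844), np.float64(110.74213267074177), np.float64(20.588160649238613), np.float64(-69.39791664884802)]
```

View pics/sc.png

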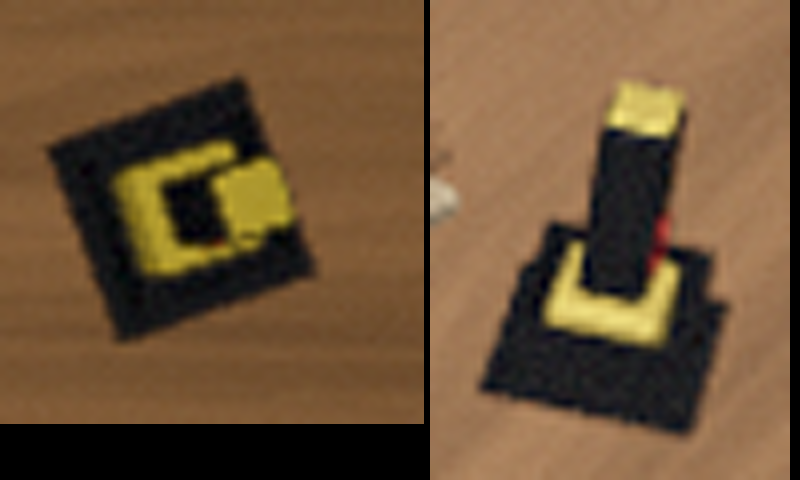

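The cap centre is at about (253,203) in the top crop and (645,108) in the side crop. The dock and scanner are turned about 20°. The tray hides part of the ticket in the side view when it is down, so I use the earlier raised-tray side picture (t4) for the ticket corners.

Run:
```python
from h import *
f=cam("top");g=cam("side")
# ticket
im=cv2.imread("pics/t4.png");roi=im[180:300,665:790];m=cv2.inRange(cv2.cvtColor(roi,cv2.COLOR_BGR2HSV),np.array((0,0,165)),np.array((180,70,255)))
c=max(cv2.findContours(m,0,cv2.CHAIN_APPROX_NONE)[0],key=cv2.contourArea);b=cv2.approxPolyN(cv2.convexHull(c),4,ensure_convex=True)[0]+np.array([665,180]);print(b)
b=(b+.5)/np.array([800/210,457/120])-.5+np.array([130,90])
k=8;u8=cv2.cvtColor(cv2.resize(f["pixels"][165:215,365:420],None,fx=k,fy=k,interpolation=cv2.INTER_CUBIC),cv2.COLOR_RGB2HSV)
m=cv2.inRange(u8,np.array((0,0,130)),np.array((180,70,255)));c=max(cv2.findContours(m,0,cv2.CHAIN_APPROX_NONE)[0],key=cv2.contourArea)
a=(cv2.approxPolyN(cv2.convexHull(c),4,ensure_convex=True)[0]+.5)/k-.5+np.array([365,165]);print(a,b)
best=min(((sum(tri(f,a[i],g,b[(s+d*i)%4])[1] for i in range(4)),s,d) for s in range(4) for d in(1,-1)))
W=np.array([tri(f,a[i],g,b[(best[1]+best[2]*i)%4])[0] for i in range(4)]);print(best,W)
ctr=W.mean(0);u=(W[1]+W[2]-W[0]-W[3])/2;v=(W[2]+W[3]-W[1]-W[0])/2;n=np.cross(u,v);n/=np.linalg.norm(n);n*=np.sign(n[2])
print("label",ctr,np.linalg.norm(u),np.linalg.norm(v),"n",n,"tilt",np.degrees(np.arccos(n[2])),"az",np.degrees(np.arctan2(n[1],n[0])),"u",np.degrees(np.arctan2(u[1],u[0])),"v",np.degrees(np.arctan2(v[1],v[0])))
# bar code dark centroid on the ticket
bar=[(x,y) for y in range(175,206) for x in range(375,410) if cv2.pointPolygonTest(a.astype(np.float32),(x,y),True)>2 and f["hsv"][y,x,2]<110]
print("bars",len(bar),np.mean(bar,0),np.min(bar,0),np.max(bar,0),onz(f,(np.min(bar,0)+np.max(bar,0))/2,.056), onz(f,a.mean(0),.056))
# cap & head
pt=(365+253/8-.5+.06,212+203/8-.5+.06);ps=(335+215/8-.44,140+107/8-.44)
print("cap",tri(f,pt,g,ps),onz(f,pt,.1285))
D4=[(365+x/8-.44,212+y/8-.44) for x,y in((48,150),(240,78),(312,270),(122,340))]
print("dock",[onz(f,p,.0175) for p in D4],np.mean([onz(f,p,.0175) for p in D4],0))
cm=cv2.cvtColor(cv2.resize(f["pixels"][212:265,365:418],(424,424),interpolation=cv2.INTER_CUBIC),cv2.COLOR_RGB2HSV)
m=cv2.inRange(cm,np.array((20,100,90)),np.array((35,255,255)));m[:,:205]=0;m=cv2.morphologyEx(m,cv2.MORPH_OPEN,np.ones((45,45)))
c=max(cv2.findContours(m,0,2)[0],key=cv2.contourArea);print("caprect",cv2.minAreaRect(c))
```

```text
[[780 258]
 [721 287]
 [674 214]
 [732 188]]
[[406.5625 181.5625]
 [398.8125 202.6875]
 [378.8125 197.5625]
 [386.3125 176.4375]] [[334.3813 157.3775]
 [318.8938 164.9923]
 [306.5562 145.8239]
 [321.7812 138.9967]]
(np.float64(0.0045018823105963685), 3, 1) [[ 0.6043 -0.3608  0.0731]
 [ 0.5378 -0.3466  0.0316]
 [ 0.5551 -0.279   0.0299]
 [ 0.6207 -0.2937  0.0731]]
label [ 0.5795 -0.32    0.0519] 0.0798056395016416 0.06943369531018573 n [-0.5124  0.1387  0.8474] tilt 32.065081407934 az 164.85560756543433 u 167.64034873881482 v 75.98829550687958
bars 49 [393.1837 190.4694] [386 186] [401 195] [ 0.5761 -0.3221  0.056 ] [ 0.5792 -0.3192  0.056 ]
cap (array([ 0.4195, -0.3112,  0.1249]), np.float64(0.0018602703692740365)) [ 0.4186 -0.3107  0.1285]
dock [array([ 0.4443, -0.2536,  0.0175]), array([ 0.4765, -0.335 ,  0.0175]), array([ 0.396 , -0.3648,  0.0175]), array([ 0.365 , -0.2846,  0.0175])] [ 0.4205 -0.3095  0.0175]
caprect ((254.0, 196.5), (61.0, 64.0), 90.0)
```

The ticket centre comes out at (0.579,-0.320), z=0.052–0.056, tilt 32° (stated 30°), azimuth 166°. The scanner cap is at (0.419,-0.311), z=0.125 (expected 0.128), within 2 mm of the dock centre. Both fit the description, so I pick up the scanner and go to the reading pose.

```bash
cat >> h.py <<'E'
az,tl=np.radians(166),np.radians(30);N=np.array([np.sin(tl)*np.cos(az),np.sin(tl)*np.sin(az),np.cos(tl)]);L=np.array([.5783,-.3202,.0555])
S=np.array([.4192,-.3108]);ZG=.078;OFF=ZG-.0045
def scanpose(yaw,d):
    R0=Rot.from_rotvec(down(yaw));ax=np.cross([0,0,1],N);ax/=np.linalg.norm(ax)
    return L+N*(d+OFF),(Rot.from_rotvec(ax*tl)*R0).as_rotvec()
E
python3 - <<'E'
from h import *
best=None
for i in range(4):
    y=.358+i*np.pi/2-np.pi
    q=[arm.ik([*S,z],down(y)) for z in(ZG,.27)]+[arm.ik(*scanpose(y,d)) for d in(.1,.16)]
    print(y,[None if a is None else np.round(a,2) for a in q])
    if all(a is not None for a in q):
        c=np.abs(q[0][5])+np.abs(q[2]-q[1]).max()
        if best is None or c<best[0]:best=(c,y)
y=best[1];print("yaw",y);open("yaw","w").write(str(y))
arm.reach([*S,.27],down(y));arm.move_gripper(.052,60)
arm.movel([*S,.15],velocity=.2);print("hit",arm.movel([*S,ZG],velocity=.06,f_stop=8))
arm.move_gripper(0,60);w=arm.get_gripper_width();print("w",w,arm.get_tool_pos(),arm.get_force())
if .025<w<.035:
    arm.movel([*S,.27],velocity=.12);p,r=scanpose(y,.16)
    arm.reach(p,r);p,r=scanpose(y,.10);arm.movel(p,r,velocity=.06)
    arm.sleep(.5);print(arm.get_tool_pos()-p,arm.get_qd());arm.sleep(2.6)
    g=cam("side");f=cam("top");o=np.zeros((420,800,3),np.uint8);o[:,:400]=cv2.resize(g["pixels"][80:220,250:390],(400,420));o[:,400:]=cv2.resize(f["pixels"][150:290,300:433],(400,420))
    cv2.imwrite("pics/scan.png",o[:,:,::-1])
print(arm.get_time(),arm.get_gripper_width())
E
```

```text
-2.783592653589793 [None, None, None, None]
-1.2127963267948965 [array([-0.66,  0.51,  1.95, -0.  ,  0.68,  2.12]), array([-0.66,  0.23,  1.82, -0.  ,  1.1 ,  2.12]), array([-0.67,  0.25,  2.08,  0.59,  0.38,  1.61]), array([-0.7 ,  0.12,  2.09,  0.48,  0.5 ,  1.7 ])]
0.3580000000000001 [array([-0.66,  0.51,  1.95, -0.  ,  0.68,  0.55]), array([-0.66,  0.23,  1.82, -0.  ,  1.1 ,  0.55]), array([-0.67,  0.25,  2.08,  0.59,  0.38,  0.03]), array([-0.7 ,  0.12,  2.09,  0.48,  0.5 ,  0.13])]
1.9287963267948962 [array([-0.66,  0.51,  1.95,  0.  ,  0.68, -1.02]), array([-0.66,  0.23,  1.82,  0.  ,  1.1 , -1.02]), array([-0.67,  0.25,  2.08,  0.59,  0.38, -1.54]), array([-0.7 ,  0.12,  2.09,  0.48,  0.5 , -1.44])]
yaw 0.3580000000000001
hit False
w 0.029619669927359264 [ 0.4193 -0.3109  0.0785] [-0.8276  1.0869  5.7231]
[-0.      0.      0.0001] [-0.0004  0.0019  0.0006 -0.0003  0.0016  0.0001]
81.9417 0.029721899103181557
```

View pics/scan.png

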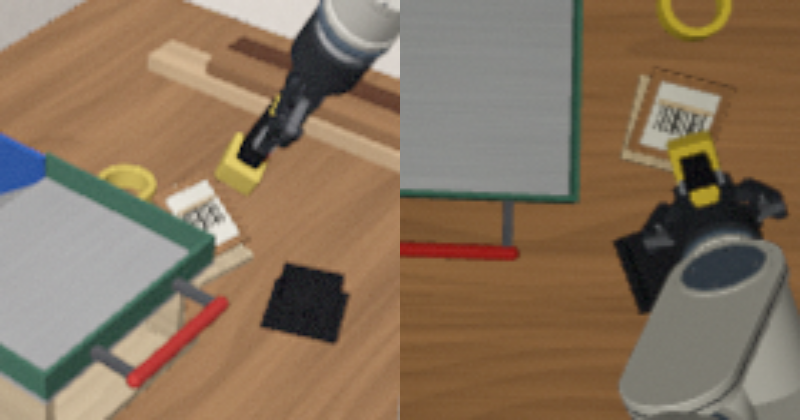

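The scanner points at the ticket from the robot side. I check the head's position numerically against where it should be.

Run:
```python
from h import *
for n,roi in(("side",(315,115,350,150)),("top",(380,185,412,222))):
    f=cam(n);b=max(blobs(f,(20,100,80),(35,255,255),10,roi),key=lambda b:b[1])
    print(n,"blob",b[0],b[1],b[2],"expect head",proj(f,L+N*.117),"face",proj(f,L+N*.1),"back",proj(f,L+N*.134),"L",proj(f,L))
```

```text
side blob [333.0383 135.6011] 183 ((334.9000244140625, 134.20001220703125), (15.20526123046875, 17.441329956054688), 26.56505012512207) expect head [334.8962 133.8354] face [332.7152 136.5031] back [337.1305 131.1024] L [320.8702 150.9915]
top blob [396.5385 199.9744] 156 ((396.6414794921875, 201.24530029296875), (14.285496711730957, 15.933823585510254), 74.05460357666016) expect head [396.8808 203.2122] face [396.264  201.1474] back [397.5114 205.3233] L [392.8927 189.862 ]
```

The side view matches to within 1 px, and the hold is done. Returning the scanner to its dock.

Run:
```python
from h import *
y=float(open("yaw").read());p,r=scanpose(y,.16);arm.movel(p,r,velocity=.08)
arm.reach([*S,.27],down(y));arm.movel([*S,.13],velocity=.12)
print("hit",arm.movel([*S,.082],velocity=.05,f_stop=6),arm.get_tool_pos())
print("hit",arm.movel([*S,ZG-.002],velocity=.015,f_stop=4),arm.get_tool_pos())
arm.move_gripper(.052);arm.movel([*S,.27],velocity=.12)
arm.reach([.35,.3,.35],down(.3));arm.sleep(.5)
f=cam("top");g=cam("side");o=np.zeros((560,800,3),np.uint8)
o[:,:400]=cv2.resize(f["pixels"][20:300,230:430],(400,560));o[:400,400:]=cv2.resize(g["pixels"][90:230,250:390],(400,400))
cv2.imwrite("pics/end.png",o[:,:,::-1]);print(arm.get_time())
```

```text
hit False [ 0.4194 -0.311   0.0823]
hit True [ 0.4195 -0.311   0.0785]
91.2417
```

View pics/end.png

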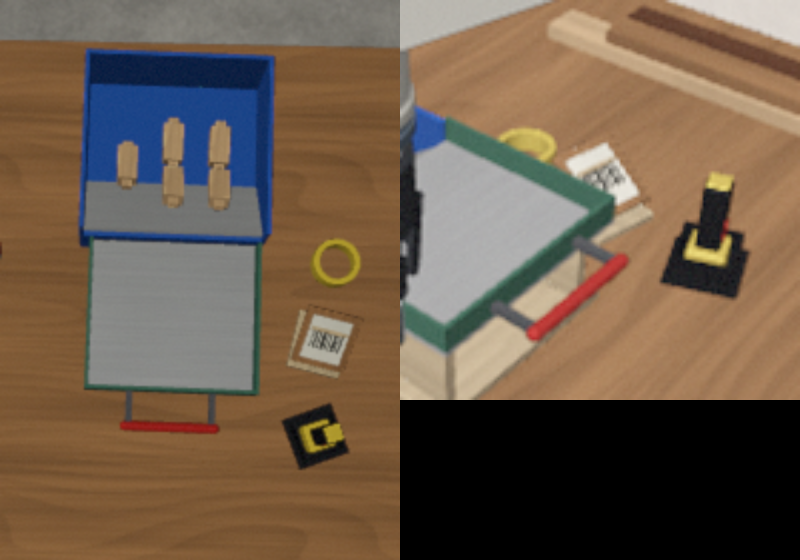

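The scanner stands upright in its dock at (320,435), the tray is level and empty, and five rails lie in the crate. I hand the job in.

```bash
python3 -c "
from station import arm
print(arm.finish_job())"
```

```text
the job is handed in; nothing more can be done
None
```

I handed the job in at about 91 s: all five rails are in the crate, the tray is gently lowered, the ticket was held under the scanner for over two seconds at about 10 cm, and the scanner is upright in its dock; `finish_job` returned no verdict.

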